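# Roll a spare trolley wheel into its stock lane and push the slide block home

## Task

Roll the upright spare trolley wheel along the bench on its tread - rolling, not dragging or lifting - into the low two-railed stock lane, and with the wheel itself gently push the stiff slide block in the lane fully home, until it closes up on the clamped stop behind it, without ramming. Leave the wheel standing upright in the lane near the block, let go, and do not touch the lane with the gripper or disturb the other things on the bench.

Things in the scene. Friction and masses are not known exactly. Their poses are not given: they have to be found in the camera images.
- wheel_center (a point): Centre of the spare trolley wheel: 90 mm diameter, 30 mm wide, dark tread, white core, about 0.5 kg, standing on its tread (this point 45 mm up). y = its axle, z = up. The steel axle, 20 mm thick, stands 7 mm out of each face, 44 mm over its flat ends, and can be pinched there. The wheel turns on it in a stiff bearing: it rolls only while it bears on the bench, and skids if held too lightly on it.
- spot (a point): Middle of the dark round spot on one face of the wheel (the other face has one too), 25 mm from the wheel's centre. It turns with the wheel; at the start it is uppermost and its z axis points up.
- lane: The stock lane, fixed, without a floor (the wheel runs on the bench). Origin on the bench in the middle of its mouth; x = the way in, y = across, z = up. Two aluminium rails 14 mm high, 36 mm apart, from x = 0 to 200 mm, with a flared mouth from x = -30 mm. The grey slide block stands between them, behind it a dark clamped stop (72 mm high with its knob).
- block (a joint): Travel of the slide block in m: 0 at first, 0.030 home on the stop (gap behind it closed). Slides stiffly at 4 to 5 N, stays where left, stops dead when home. Its flat face (34 mm wide, 2 to 58 mm up) is at first somewhere from 95 to 120 mm past the lane's mouth: this varies, is not measured, and must be felt or seen.
- small_wheel: Bystander: a smaller wheel, 66 mm in diameter and 24 mm thick, lying flat; origin at the centre of its underside.
- carton: Bystander: small pale carton, 60 x 110 x 45 mm high; origin under its centre.
- jar: Bystander: small amber jar with black cap, 52 mm in diameter, 75 mm high; origin under its centre.
- wrench: Bystander: a flat steel wrench lying on the bench; origin near its middle.
- tin: Bystander: a flat metal tin, 80 x 55 x 30 mm high, to the left; origin under its centre.

How it is judged (in metres and radians):
On the way, in this order (a step that is already met when the one before it is completed fails the run):
1. the wheel has rolled about half a turn (the spot is undermost), standing on the bench (angle between spot's own z axis and vertical above 2.6 rad and height (world z) of wheel_center below 0.05 m).
2. the wheel stands in the lane, its centre more than 30 mm past the mouth (x of wheel_center in the frame of lane above 0.03 m and y of wheel_center in the frame of lane between -0.006 and 0.006 m), for 0.1 s.
At the end, for the whole second after the job is handed in: The slide block is home (pushed at least 26.5 of its 30 mm), and the released wheel stands at rest on its tread in the lane: upright within 5 degrees, its centre more than 60 mm past the mouth and within 6 mm of the lane's middle line, not raised (value of joint block above 0.0265 m and x of wheel_center in the frame of lane above 0.06 m and y of wheel_center in the frame of lane between -0.006 and 0.006 m and angle between wheel_center's own y axis and vertical between 1.48 and 1.66 rad and height (world z) of wheel_center below 0.05 m and linear speed of wheel below 0.02 m/s and contact force between the fingers and wheel below 0.1 N); the robot touches nothing.
It fails at once if the wheel leans over by more than about 20 degrees or falls (angle between wheel_center's own y axis and vertical below 1.22 rad or angle between wheel_center's own y axis and vertical above 1.92 rad).
It fails at once if the wheel is lifted more than 8 mm off the bench (height (world z) of wheel_center above 0.053 m).
It fails at once if the wheel is rammed: more than 20 N between the wheel and the lane with its slide block (contact force between wheel and lane above 20 N).
It fails at once if the gripper pushes on the lane or its slide block (more than 3 N) (contact force between any of the fingers, the arm and lane above 3 N).
It fails at once if another thing on the bench is moved by more than 20 mm (distance of any of small_wheel, carton, jar, wrench, tin from where it was at the start of the episode above 0.02 m).
It also fails if it takes over 72 s, if anything falls off the work surface, if the arm or the gripper's body presses on something with over 40 N, if the wrist force passes 120 N, or if a joint passes its speed limit or range.

## Robot

A 6-joint arm with a two-finger parallel gripper is mounted at the origin on the work surface. World frame = base frame: x ahead of the robot, y to its left, z up, the work surface at z = 0. Lengths are in mm, angles in rad, forces in N, time in s.
With the tool pointing down it reaches from about 350 to 800 mm from the base axis. Payload 7.3 kg.
Tool frame: the origin (TCP) lies on the centre line of the jaws, within the pads' length; the fingertips stand 8 mm ahead of it and the grasp point (between the pads) lies 11 mm behind it (nose_length is the z of the fingertips in the tool frame, in mm); z points along the fingers, y is the direction in which the jaws open and shut (so a half turn about z gives the same grasp; the last joint's range is limited). The gripper opens to 85 mm and grips with 20 to 120 N. Pads are 22 mm wide; open, the fingers measure 114 mm over their backs; the gripper's body (76 mm by 85 mm) begins 54 mm behind the grasp point. The pads swing forward as they close: fully open they stand 13 mm farther back than shut.
Start: joints at [-1.319, 0.342, 1.524, -0, 1.275, -0.146], TCP at [203.404, -484.015, 239.322] pointing down, gripper open.
Joint ranges: [-2.53, 2.53], [-0.77, 2.02], [0.04, 2.7], [-1, 4.14], [0.28, 2.66], [-3.11, 3.11]. Speed limits (rad/s): [2.57, 2.57, 3.14, 3.14, 3.14, 3.14].

## Interface

Orientations are given as a rotation vector (axis times angle).
In Python, from station import observe, read_camera, finish_job, silhouettes, nose_length gives the robot as it stands. The module is installed in compiled form; this text tells all that it offers.
- The arm moves only by the shell command python3 -m inch 'ROWS' [OPENING]. ROWS is JSON, a list of rows, each an object with "travel": the shift along the tool's x, y, z in units of 30 mm (1.0 is 30 mm), a list of three; "turn": the turn, a rotation vector about the tool's x, y, z in units of 5 degrees (1.0 is 5 degrees), a list of three. In form: [{"travel": [dx, dy, dz], "turn": [rx, ry, rz]}, ...]. A call has exactly 8 rows; each row shifts and turns the pose as measured when the row begins, along the tool's axes as they then stand; what a row does not reach is not made up. A row lasts 1/10 s, in which the tool goes at most 50 mm and 8.59 degrees, less where a joint would pass 70% of its speed; a pose out of reach is approached as far as the arm can. A call is refused whole if a number of a shift passes 1 or a number of a turn 1, either way. A call with a gripper value outside its range is refused whole. OPENING is the opening, from -1 (shut) to 1 (fully open), so that 0 is half open, set as the call begins (- or left out, the last holds). The fingers move at their own pace and stop on an object; the grip force is fixed at half the most. Time passes only in rows, so rows that do not move let the fingers close, or fill a call up. It gives the time, the measured TCP pose, the force and the opening at its end, in the units of the state.
- observe(): the state, without advancing time (a new reading comes with each control period).
- read_camera(name): name is "scene" or "top" or "wrist"; returns a dict with "image" (480x640x3 uint8, blue, green, red), "mtx" (3x3 intrinsics, pixels), "R" (3x3) and "t" (3): a world point X has camera coordinates R X + t. Camera axes: x right, y down, z forward; pixel columns grow to the right and rows downward; lengths in mm; the calibration is good to about 2 mm. The wrist camera is an equidistant fisheye: a pixel r from the principal point sees the ray r / f radians off the axis. A picture is of the moment at which its call begins. There is no depth.
- finish_job(): hands the job in, once; it reports no verdict.
Trained networks look in the newest picture that a camera, given by its name, has taken for a name from the list of things; names that differ only in an ending like _2 or _b are one class to them, and where a whole thing is asked for, a point or a joint stands for the part that bears it (a point fixed in the world has none). Each returns a list of dicts, best first, with "confidence" (0 to 1); they miss things now and then, are a little off and sometimes report something else, mostly with a low value. They report only what shows in the picture. A call takes as long as a camera call.
- silhouettes(camera, target): "pixels" (480x640 bool, what is visible of it) and "box" ([left, top, width, height] in pixels, round what is visible of it).
The state is a dict: "time": time; "joint_pos": joint angles; "qvel": joint speeds; "tau": joint torques, N m; "eef_pos": TCP position; "eef_rot": TCP orientation; "contact_force": force on the tool from outside, world axes, zero at the start; "moment": the same for the moment, N m; "finger_gap": opening from 0.0 (shut) to 1.0 (fully open).
Only numpy, scipy, OpenCV 4.12 (cv2) and the standard library are available. Lean on these libraries where they do the work, as an engineer would, in place of code of your own. Each camera call takes 0.05 s, during which the arm holds its last target.

## Working session

There is one attempt and no reset: what is moved stays moved. The work goes in short steps, Python scripts to look and compute and a shell command to move; the robot and the scene stay as the last step left them, time stands still between calls to the robot, and variables do not carry over. Pictures are saved under pics/ and viewed, and the job is handed in when it is done.

```bash
mkdir -p pics
cat > h.py <<'E'
import numpy as np, cv2
from station import *
def snap(c,n):
    d=read_camera(c); cv2.imwrite('pics/'+n,d['image']); return d
def ray(d,u,v):
    K=np.array(d['mtx']);R=np.array(d['R']);t=np.array(d['t'])
    r=np.linalg.inv(K)@np.array([u,v,1.]); return -R.T@t, R.T@r
def onz(d,u,v,z):
    o,r=ray(d,u,v); return o+r*(z-o[2])/r[2]
def proj(d,X):
    c=np.array(d['R'])@np.array(X,float)+np.array(d['t']); p=np.array(d['mtx'])@c; return p[:2]/p[2]
E
python3 - <<'E'
from h import *
for c in ['scene','top']:
    d=snap(c,c+'0.png'); print(c,d['mtx'],d['R'],d['t'])
    for n in ['wheel_center','lane','small_wheel','carton','jar','wrench','tin','block']:
        s=silhouettes(c,n)
        for q in s[:1]:
            print(n,round(q['confidence'],2),q['box'])
s=observe(); print(s['eef_rot'],s['time'],s['finger_gap'],nose_length)
E
```

```text
scene [[525.93302731   0.         324.6851945 ]
 [  0.         525.93302731 238.50297229]
 [  0.           0.           1.        ]] [[ 0.50467376  0.86330286 -0.0035437 ]
 [ 0.67934294 -0.39965985 -0.615439  ]
 [-0.53272653  0.30818853 -0.78817655]] [-355.07931465 -316.13793506 1349.86637361]
wheel_center 0.89 [303.3, 293.4, 55.8, 51.4]
lane 0.61 [203.2, 181.9, 91.3, 105.4]
small_wheel 0.97 [190.8, 291.8, 34.3, 40.0]
carton 0.65 [336.0, 220.4, 62.3, 58.4]
jar 0.88 [161.6, 223.3, 28.8, 43.5]
wrench 0.97 [256.5, 191.3, 85.0, 29.5]
tin 0.7 [386.3, 142.3, 36.2, 38.1]
block 0.67 [221.0, 200.5, 33.8, 29.4]
top [[521.38882912   0.         324.36731667]
 [  0.         521.38882912 235.0677305 ]
 [  0.           0.           1.        ]] [[-4.00318997e-03 -9.99991890e-01 -4.40581813e-04]
 [-9.82541470e-01  4.01528111e-03 -1.86000368e-01]
 [ 1.86000628e-01 -3.11704905e-04 -9.82549576e-01]] [107.98240444 578.44321399 866.92523903]
wheel_center 0.78 [368.2, 138.2, 25.3, 49.2]
lane 0.76 [370.0, 245.9, 66.4, 140.8]
carton 0.57 [281.4, 190.2, 41.4, 66.3]
jar 0.8 [468.7, 312.9, 38.4, 33.7]
wrench 0.9 [278.1, 305.7, 100.1, 42.1]
tin 0.7 [158.8, 295.3, 37.0, 46.7]
block 0.93 [387.5, 327.3, 32.8, 21.4]
[3.07957589e+00 6.20725413e-01 1.39836266e-05] 0.9 0.9978850896650576 8.0
```

View pics/top0.png

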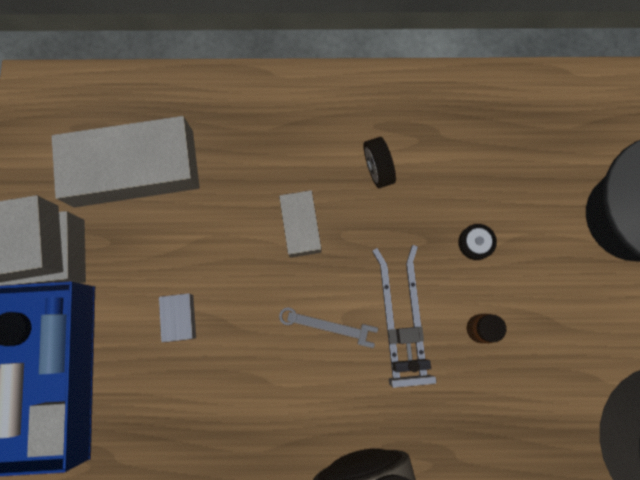

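View pics/scene0.png

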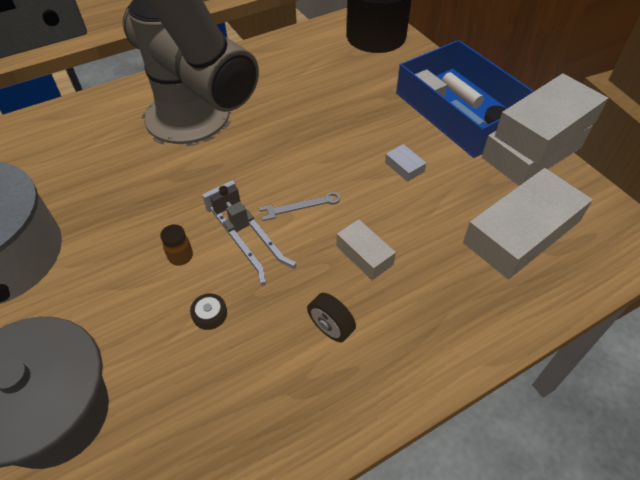

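Run:
```python
import cv2
a=cv2.imread('pics/top0.png')[110:410,340:500]
cv2.imwrite('pics/topc.png',cv2.resize(a,None,fx=2,fy=2,interpolation=cv2.INTER_CUBIC))
a=cv2.imread('pics/scene0.png')[170:360,150:400]
cv2.imwrite('pics/scenec.png',cv2.resize(a,None,fx=3,fy=3,interpolation=cv2.INTER_CUBIC))
```

```text
(no output)
```

View pics/topc.png

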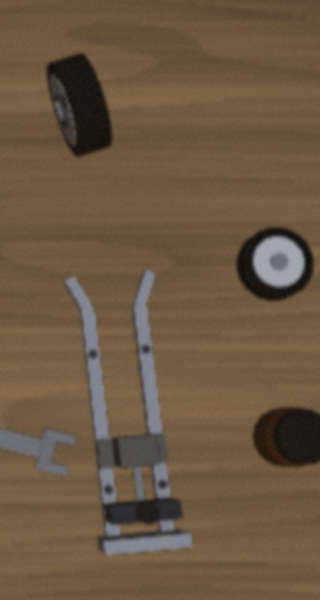

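View pics/scenec.png

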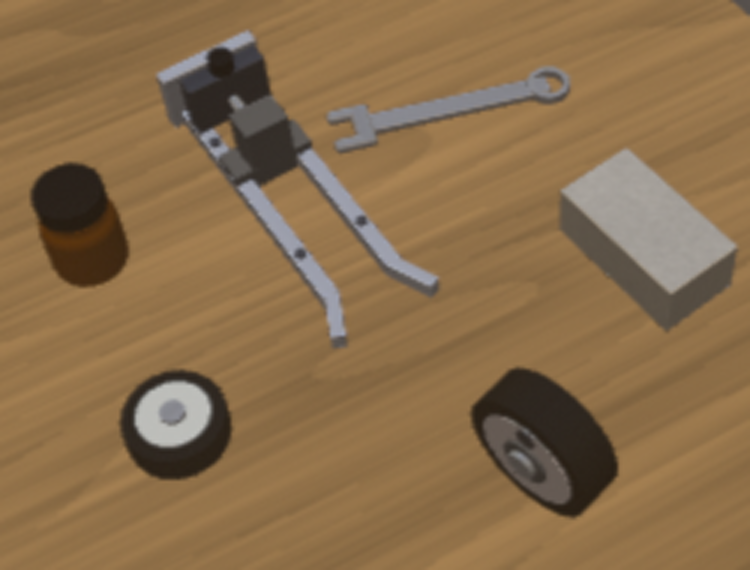

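```bash
cat > fit.py <<'E'
from h import *
from scipy.optimize import minimize
def wheel_pts(x,y,yaw,z=45,r=45,hw=15):
    a=np.linspace(0,2*np.pi,60,endpoint=False)
    P=[]
    for s in(-hw,hw):
        P.append(np.c_[r*np.cos(a),0*a+s,r*np.sin(a)])
    P.append(np.c_[10*np.cos(a),0*a-22,10*np.sin(a)]);P.append(np.c_[10*np.cos(a),0*a+22,10*np.sin(a)])
    P=np.vstack(P);c,s=np.cos(yaw),np.sin(yaw)
    return P@np.array([[c,s,0],[-s,c,0],[0,0,1]])+[x,y,z]
def mask(d,P):
    C=P@np.array(d['R']).T+np.array(d['t']);p=C@np.array(d['mtx']).T;p=p[:,:2]/p[:,2:]
    h=cv2.convexHull(((p*16).round()).astype(np.int32))
    m=np.zeros((480,640),np.uint8);cv2.fillConvexPoly(m,h,255,cv2.LINE_AA,4);return m/255.
def fitwheel(views,x0):
    def cost(q):
        return sum(1-np.minimum(m,mask(d,wheel_pts(*q))).sum()/np.maximum(m,mask(d,wheel_pts(*q))).sum() for d,m in views)
    best=None
    for yw in np.arange(-0.6,0.61,0.3):
        o=minimize(cost,[*x0[:2],x0[2]+yw],method='Nelder-Mead',options=dict(initial_simplex=[[x0[0],x0[1],x0[2]+yw],[x0[0]+8,x0[1],x0[2]+yw],[x0[0],x0[1]+8,x0[2]+yw],[x0[0],x0[1],x0[2]+yw+.2]],xatol=.05,fatol=1e-5))
        if best is None or o.fun<best.fun:best=o
    return best
def getwheel(cams=('scene','top'),x0=None,verbose=True):
    V=[]
    for c in cams:
        d=read_camera(c);s=silhouettes(c,'wheel_center')[0];V.append((d,s['pixels'].astype(float)))
        if x0 is None or c=='top':
            b=s['box'];x0=[*onz(d,b[0]+b[2]/2,b[1]+b[3]/2,45)[:2],0.]
    for v in [[a] for a in V]+[V]:
        o=fitwheel(v,x0);print(o.x.round(3),round(o.fun,4))
    return o.x
E
python3 - <<'E'
from fit import *
getwheel()
d=read_camera('top');print(-np.array(d['R']).T@d['t'])
im=d['image'].astype(int);
hsv=cv2.cvtColor(d['image'],cv2.COLOR_BGR2HSV)
L=[];
for r in range(266,326,4):
    row=hsv[r,372:440]; g=row[:,1]<75; v=(row[:,2]>85)
    c=np.where(g&v)[0]+372
    print(r,c.tolist())
E
```

```text
[7.15093e+02 5.70100e+00 3.07000e-01] 0.0378
[7.15245e+02 4.56900e+00 2.76000e-01] 0.0916
[7.15166e+02 5.49700e+00 3.01000e-01] 0.1368
[407.52808079 105.92914146 959.43525154]
266 [380, 381, 382, 383, 384, 385, 386, 387, 406, 407, 408, 409, 410, 411, 412, 413, 414]
270 [380, 381, 382, 383, 384, 385, 386, 387, 388, 407, 408, 409, 410, 411, 412, 413, 414]
274 [381, 382, 383, 384, 385, 386, 387, 388, 407, 408, 409, 410, 411, 412, 413, 414, 415]
278 [381, 382, 383, 384, 385, 386, 387, 388, 389, 408, 409, 410, 411, 412, 413, 414, 415]
282 [382, 383, 384, 385, 386, 387, 388, 389, 408, 409, 410, 411, 412, 413, 414, 415, 416]
286 [382, 383, 384, 388, 389, 409, 410, 411, 412, 413, 414, 415, 416]
290 [383, 384, 385, 386, 387, 388, 389, 390, 409, 410, 411, 412, 413, 414, 415, 416, 417]
294 [383, 384, 385, 386, 387, 388, 389, 390, 411, 412, 413, 414, 415, 416, 417]
298 [384, 385, 386, 387, 388, 389, 390, 391, 410, 411, 412, 413, 414, 415, 416, 417, 418]
302 [384, 385, 386, 387, 388, 389, 390, 391, 411, 412, 413, 414, 415, 416, 417, 418]
306 [384, 385, 386, 387, 388, 389, 390, 391, 392, 411, 412, 413, 414, 415, 416, 417, 418]
310 [385, 386, 387, 388, 389, 390, 391, 392, 412, 413, 414, 415, 416, 417, 418, 419]
314 [385, 386, 387, 388, 389, 390, 391, 392, 393, 412, 413, 414, 415, 416, 417, 418, 419]
318 [386, 387, 388, 389, 390, 391, 392, 393, 413, 414, 415, 416, 417, 418, 419, 420]
322 [386, 387, 388, 389, 390, 391, 392, 393, 394, 413, 414, 415, 416, 417, 418, 419, 420, 421]
```

```bash
python3 - <<'E'
from fit import *
d=read_camera('top')
im=d['image'].astype(float); sat=im.max(2)-im.min(2)
sat=cv2.GaussianBlur(sat,(3,3),0)
def cross(r,a,b):
    # subpixel halfway crossing between cols a..b
    s=sat[r,a:b+1]; h=(s.max()+s.min())/2
    for i in range(len(s)-1):
        if (s[i]-h)*(s[i+1]-h)<=0: return a+i+(s[i]-h)/(s[i+1]-s[i]+1e-9)
LI=[];RI=[]
for r in range(270,326,2):
    k=(r-270)/52
    l=cross(r,int(386+6*k),int(396+6*k)); q=cross(r,int(400+6*k),int(410+6*k))
    LI.append(onz(d,l,r,14)[:2]);RI.append(onz(d,q,r,0)[:2])
LI=np.array(LI);RI=np.array(RI)
for P in(LI,RI):
    c=np.polyfit(P[:,0],P[:,1],1);res=P[:,1]-np.polyval(c,P[:,0]);print(c,res.std(),np.arctan(c[0]), [np.polyval(c,x) for x in(560,500,450)])
for n,u,v in [('Lbend',385,265),('Rbend',409.5,263),('Ltip',376,249.5),('Rtip',415,246.5),('Lend',397,377),('blockL',388,329)]:
    print(n,onz(d,u,v,14).round(1))
E
python3 - <<'E'
import cv2
a=cv2.imread('pics/top0.png')[235:395,360:450]
cv2.imwrite('pics/topd.png',cv2.resize(a,None,fx=3.7,fy=3.7,interpolation=cv2.INTER_CUBIC))
E
```

```text
[  0.08628488 -53.72447164] 0.9296759004646045 0.08607170115170626 [np.float64(-5.404937544077157), np.float64(-10.582030482788241), np.float64(-14.896274598380813)]
[ 8.98760827e-02 -8.99855204e+01] 1.002754966407857 0.08963525116408175 [np.float64(-39.654914130244244), np.float64(-45.04747909031848), np.float64(-49.54128322371368)]
Lbend [530.4  -4.8  14. ]
Rbend [533.9 -49.7  14. ]
Ltip [559.2  11.   14. ]
Rtip [564.4 -60.8  14. ]
Lend [332.5 -20.8  14. ]
blockL [415.4  -7.2  14. ]
```

View pics/topd.png

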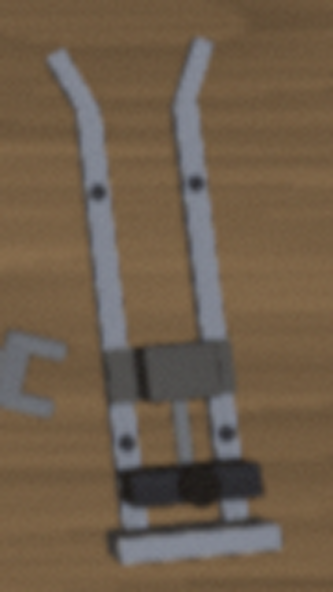

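```bash
R='a'; python3 -m inch '[{"travel":[0.92,-0.35,0],"turn":[0,0,0]},{"travel":[0.92,-0.35,0],"turn":[0,0,0]},{"travel":[0.92,-0.35,0],"turn":[0,0,0]},{"travel":[0.92,-0.35,0],"turn":[0,0,0]},{"travel":[0.92,-0.35,0],"turn":[0,0,0]},{"travel":[0.92,-0.35,0],"turn":[0,0,0]},{"travel":[0.92,-0.35,0],"turn":[0,0,0]},{"travel":[0.92,-0.35,0],"turn":[0,0,0]}]' 1; python3 -m inch '[{"travel":[0.92,-0.35,0],"turn":[0,0,0]},{"travel":[0.92,-0.35,0],"turn":[0,0,0]},{"travel":[0.92,-0.35,0],"turn":[0,0,0]},{"travel":[0.92,-0.35,0],"turn":[0,0,0]},{"travel":[0.92,-0.35,0],"turn":[0,0,0]},{"travel":[0.92,-0.35,0],"turn":[0,0,0]},{"travel":[0.92,-0.35,0],"turn":[0,0,0]},{"travel":[0.92,-0.35,0],"turn":[0,0,0]}]'
```

```text
time: 2.0
eef_pos: [378.2, -318.4, 239.1]
eef_rot: [3.08, 0.609, -0.0]
contact_force: [0.2, 0.3, -0.5]
finger_gap: 1.006
time: 2.8
eef_pos: [557.2, -148.9, 239.4]
eef_rot: [3.079, 0.609, 0.001]
contact_force: [0.6, -0.8, -0.1]
finger_gap: 0.996
```

```bash
cat > st.py <<'E'
from h import *
from scipy.spatial.transform import Rotation as Ro
def st():
    s=observe();R=Ro.from_rotvec(s['eef_rot']).as_matrix()
    yaw=np.arctan2(R[1,0],R[0,0])
    print('t',s['time'],'pos',np.round(s['eef_pos'],2),'yaw',round(yaw,4),'zax',R[:,2].round(3),'F',np.round(s['contact_force'],2),'gap',round(s['finger_gap'],3))
    return s,R,yaw
def to(x,y,z,w):
    s,R,yaw=st();d=R.T@(np.array([x,y,z])-s['eef_pos'])/30
    print('travel units',d.round(3),'turn units',(-np.degrees(w-yaw)/5).round(3))
E
python3 -m inch '[{"travel":[0.83,-0.34,0],"turn":[0,0,0.13]},{"travel":[0.83,-0.34,0],"turn":[0,0,0.13]},{"travel":[0.83,-0.34,0],"turn":[0,0,0.13]},{"travel":[0.83,-0.34,0],"turn":[0,0,0.13]},{"travel":[0.83,-0.34,0],"turn":[0,0,0.13]},{"travel":[0.83,-0.34,0],"turn":[0,0,0.13]},{"travel":[0.83,-0.34,0],"turn":[0,0,0.13]},{"travel":[0.5,-0.2,0],"turn":[0,0,0.13]}]'
python3 - <<'E'
from st import *
to(715.2,5.2,120,.30)
snap('wrist','w0.png'); d=read_camera('wrist');print(d['mtx'])
E
```

```text
time: 3.6
eef_pos: [714.6, -2.4, 237.8]
eef_rot: [3.104, 0.467, -0.0]
contact_force: [-1.4, -0.3, 0.0]
finger_gap: 0.997
t 3.6 pos [714.57  -2.4  237.83] yaw 0.2988 zax [ 0.    -0.003 -1.   ] F [-1.36 -0.31  0.05] gap 0.997
travel units [ 0.096 -0.247  3.927] turn units -0.014
[[371.64829954   0.         314.30556496]
 [  0.         371.64829954 240.67252359]
 [  0.           0.           1.        ]]
```

View pics/w0.png

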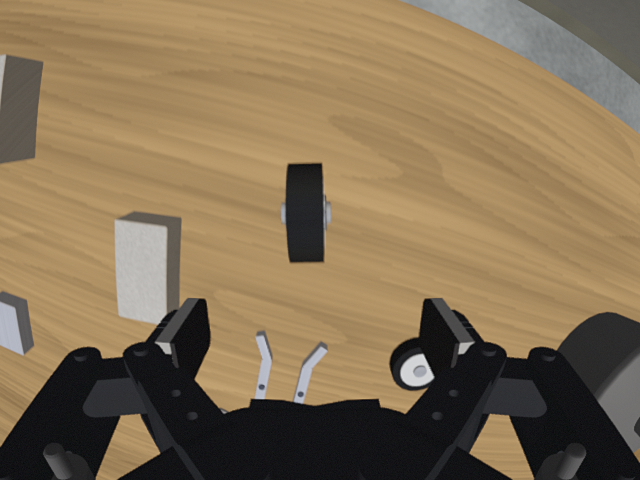

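```bash
cat > wf.py <<'E'
from fit import *
import fit
def fproj(d,P):
    C=np.atleast_2d(P)@np.array(d['R']).T+np.array(d['t']);rr=np.hypot(C[:,0],C[:,1]);th=np.arctan2(rr,C[:,2]);K=np.array(d['mtx'])
    return C[:,:2]/np.maximum(rr,1e-9)[:,None]*th[:,None]*K[0,0]+[K[0,2],K[1,2]]
def fmask(d,P):
    h=cv2.convexHull(((fproj(d,P)*16).round()).astype(np.int32))
    m=np.zeros((480,640),np.uint8);cv2.fillConvexPoly(m,h,255,cv2.LINE_AA,4);return m/255.
def fonz(d,u,v,z):
    K=np.array(d['mtx']);q=np.array([u-K[0,2],v-K[1,2]]);r=np.hypot(*q);th=r/K[0,0]
    ray=np.array(d['R']).T@np.array([*(q/r*np.sin(th)),np.cos(th)]);o=-np.array(d['R']).T@np.array(d['t'])
    return o+ray*(z-o[2])/ray[2]
E
python3 - <<'E'
from wf import *
d=read_camera('wrist');s=silhouettes('wrist','wheel_center')[0];print(s['confidence'],s['box'])
fit.mask=fmask
o=fitwheel([(d,s['pixels'].astype(float))],[715,5,.3]);print(o.x,o.fun)
for n,u,v in [('axR',330,213),('axL',282,214)]: print(fonz(d,u,v,45))
# lane
for z,u,v in[(14,269,367),(14,295,370)]: print(fonz(d,u,v,z))
a=d['image'][320:410,220:360];cv2.imwrite('pics/wl.png',cv2.resize(a,None,fx=5,fy=5,interpolation=cv2.INTER_CUBIC))
E
```

```text
0.57 [280.4, 162.4, 49.4, 106.6]
[7.14526061e+02 3.20312387e+00 3.12020384e-01] 0.1005825443366617
[721.67123942 -16.91442549  45.        ]
[708.09544647  24.13566985  45.        ]
[522.38352315  -8.60196113  14.        ]
[527.7732405  -38.67684466  14.        ]
```

View pics/wl.png

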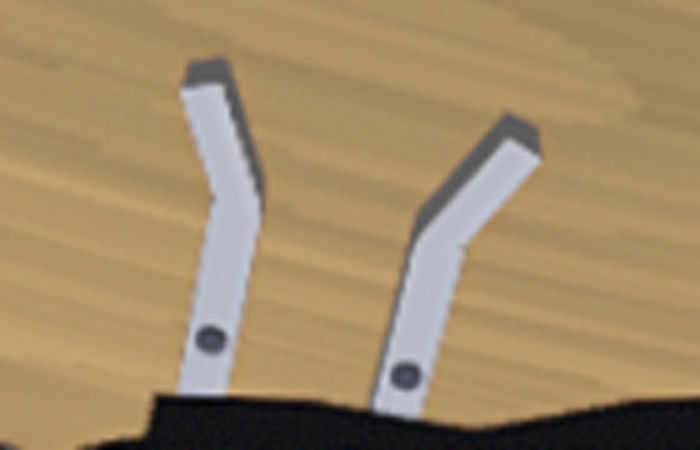

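Run:
```python
from wf import *
from st import *
d=read_camera('wrist')
for z,u,v in[(14,272,362.4),(14,304,370),(14,262.2,388),(14,301,395.2)]: print(fonz(d,u,v,z).round(1))
to(714.8,4.2,34,.305)
```

```text
[528.2 -12.3  14. ]
[529.1 -50.7  14. ]
[486.5 -10.2  14. ]
[490.4 -58.2  14. ]
t 3.85 pos [713.05  -4.71 238.19] yaw 0.2979 zax [-0.    -0.003 -1.   ] F [ 0.99 -0.25 -0.33] gap 0.997
travel units [ 0.151 -0.289  6.805] turn units -0.081
```

Run:
```python
from wf import *
d=read_camera('scene');t=read_camera('top')
for u,v in[(270.3,243.3),(250,254.3)]: print('scene',onz(d,u,v,14).round(1))
for u,v in[(386.5,286.6),(412.7,284.5)]: print('top',onz(t,u,v,14).round(1))
for n in ('carton','wrench','small_wheel'): 
  pass
```

```text
scene [490.1  -4.1  14. ]
scene [494.3 -51.9  14. ]
top [491.   -6.5  14. ]
top [494.6 -54.1  14. ]
```

```bash
python3 -m inch '[{"travel":[0.05,-0.1,0.75],"turn":[0,0,-0.05]},{"travel":[0.05,-0.1,0.75],"turn":[0,0,-0.05]},{"travel":[0.05,-0.1,0.75],"turn":[0,0,0]},{"travel":[0,0,0.75],"turn":[0,0,0]},{"travel":[0,0,0.75],"turn":[0,0,0]},{"travel":[0,0,0.75],"turn":[0,0,0]},{"travel":[0,0,0.75],"turn":[0,0,0]},{"travel":[0,0,0.3],"turn":[0,0,0]}]'
python3 - <<'E'
from wf import *
from st import *
to(714.9,4.6,34,.305)
d=snap('wrist','w1.png')
E
```

```text
time: 4.75
eef_pos: [714.0, -3.2, 74.4]
eef_rot: [3.1, 0.466, 0.015]
contact_force: [-0.3, 0.4, -0.1]
finger_gap: 0.998
t 4.75 pos [713.96  -3.2   74.43] yaw 0.2984 zax [ 0.011 -0.005 -1.   ] F [-0.33  0.4  -0.11] gap 0.998
travel units [ 0.095 -0.251  1.347] turn units -0.075
```

View pics/w1.png

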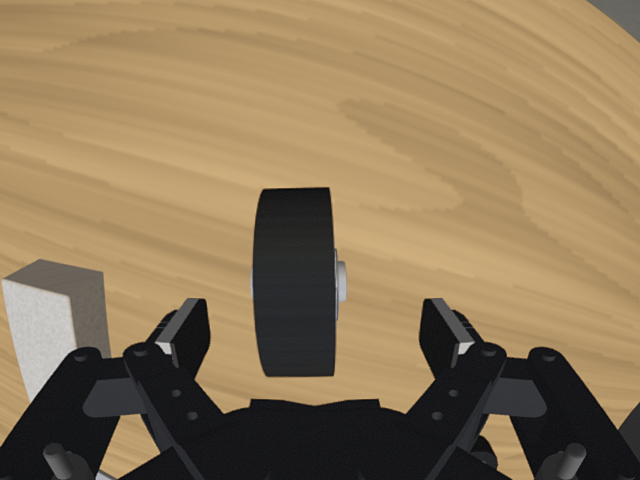

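```bash
python3 -m inch '[{"travel":[0.1,-0.28,0],"turn":[0,0.1,-0.08]},{"travel":[0,0,0.3],"turn":[0,0,0]},{"travel":[0,0,0.3],"turn":[0,0,0]},{"travel":[0,0,0.3],"turn":[0,0,0]},{"travel":[0,0,0.2],"turn":[0,0,0]},{"travel":[0,0,0.1],"turn":[0,0,0]},{"travel":[0,0,0],"turn":[0,0,0]},{"travel":[0,0,0],"turn":[0,0,0]}]'
python3 - <<'E'
from wf import *
from st import *
to(714.9,4.6,34,.305)
d=snap('wrist','w2.png')
E
```

```text
time: 5.6
eef_pos: [717.0, 5.6, 39.3]
eef_rot: [3.098, 0.477, 0.038]
contact_force: [0.4, -0.2, 0.1]
finger_gap: 1.002
t 5.6 pos [716.98   5.62  39.33] yaw 0.3056 zax [ 0.025 -0.003 -1.   ] F [ 0.37 -0.19  0.12] gap 1.002
travel units [-0.08   0.01   0.176] turn units 0.007
```

View pics/w2.png

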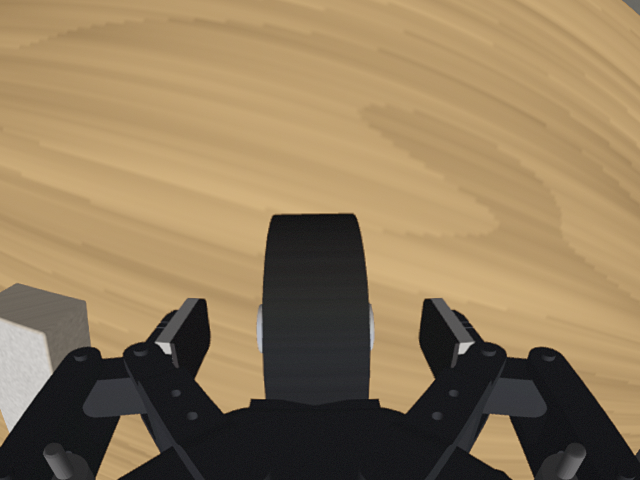

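```bash
python3 -m inch '[{"travel":[-0.08,0.0,0.15],"turn":[0,-0.28,0]},{"travel":[0,0,0],"turn":[0,0,0]},{"travel":[0,0,0],"turn":[0,0,0]},{"travel":[0,0,0],"turn":[0,0,0]},{"travel":[0,0,0],"turn":[0,0,0]},{"travel":[0,0,0],"turn":[0,0,0]},{"travel":[0,0,0],"turn":[0,0,0]},{"travel":[0,0,0],"turn":[0,0,0]}]'
python3 - <<'E'
from st import *
to(714.9,4.6,34,.305)
E
```

```text
time: 6.45
eef_pos: [715.2, 4.7, 35.5]
eef_rot: [3.094, 0.476, -0.0]
contact_force: [0.4, -0.5, -0.7]
finger_gap: 1.003
t 6.45 pos [715.22   4.71  35.54] yaw 0.3053 zax [ 0.002 -0.011 -1.   ] F [ 0.4  -0.47 -0.67] gap 1.003
travel units [-0.011 -0.     0.051] turn units 0.003
```

```bash
python3 -m inch '[{"travel":[0,0,0.05],"turn":[0.126,0,0]},{"travel":[0,0,0],"turn":[0,0,0]},{"travel":[0,0,0],"turn":[0,0,0]},{"travel":[0,0,0],"turn":[0,0,0]},{"travel":[0,0,0],"turn":[0,0,0]},{"travel":[0,0,0],"turn":[0,0,0]},{"travel":[0,0,0],"turn":[0,0,0]},{"travel":[0,0,0],"turn":[0,0,0]}]' -1
python3 - <<'E'
from st import *
to(714.9,4.6,34,.305)
snap('wrist','w3.png')
E
```

```text
time: 7.25
eef_pos: [715.2, 4.9, 34.4]
eef_rot: [-3.105, -0.478, 0.002]
contact_force: [0.0, 0.8, 1.6]
finger_gap: 0.502
t 7.25 pos [715.23   4.85  34.37] yaw 0.3052 zax [-0.002  0.    -1.   ] F [0.02 0.84 1.6 ] gap 0.502
travel units [-0.013  0.005  0.012] turn units 0.003
```

View pics/w3.png

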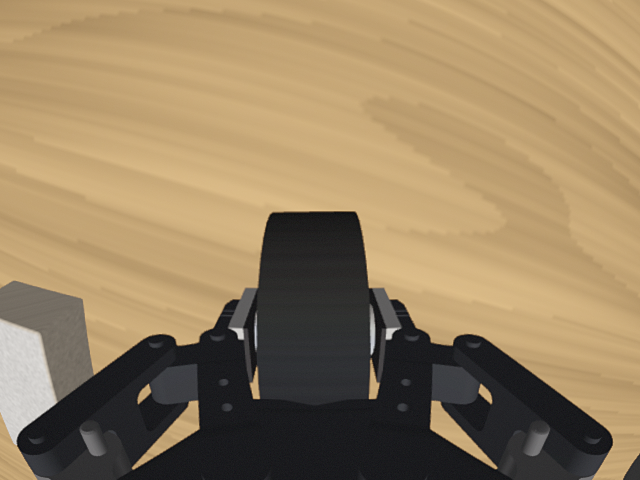

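```bash
python3 -m inch '[{"travel":[0,0,0.05],"turn":[0,0,0]},{"travel":[-0.1,0,0.05],"turn":[0,0,0.05]},{"travel":[-0.2,0,0.05],"turn":[0,0,0.11]},{"travel":[-0.2,0,0.05],"turn":[0,0,0.11]},{"travel":[-0.2,0,0.05],"turn":[0,0,0.11]},{"travel":[-0.2,0,0.05],"turn":[0,0,0.11]},{"travel":[-0.2,0,0.05],"turn":[0,0,0.11]},{"travel":[-0.2,0,0.05],"turn":[0,0,0.11]}]'
cat >> st.py <<'E'
L0=np.array([492.5,-29.2]);LW=.087
def lane():
    s,R,yaw=st();p=s['eef_pos'][:2]-L0;f=-np.array([np.cos(LW),np.sin(LW)]);n=np.array([f[1]*-1,f[0]])
    m=-np.array([530.5-492.5,(530.5-492.5)*np.tan(LW)])
    print('lane x %.1f  y %.1f  dyaw %.4f'%(p@f+38,p@n,yaw-LW))
    return s
E
python3 - <<'E'
from st import *
lane();snap('scene','s1.png')
a=cv2.imread('pics/scene0.png')
a=cv2.imread('pics/s1.png')[170:380,150:430];cv2.imwrite('pics/s1c.png',cv2.resize(a,None,fx=2.8,fy=2.8,interpolation=cv2.INTER_CUBIC))
E
```

```text
time: 8.1
eef_pos: [688.2, -3.4, 34.3]
eef_rot: [3.117, 0.379, 0.047]
contact_force: [1.2, 1.5, 6.4]
finger_gap: 0.498
t 8.1 pos [688.22  -3.4   34.34] yaw 0.242 zax [ 0.03   0.002 -1.   ] F [1.18 1.45 6.44] gap 0.498
lane x -159.2  y -8.7  dyaw 0.1550
```

View pics/s1c.png

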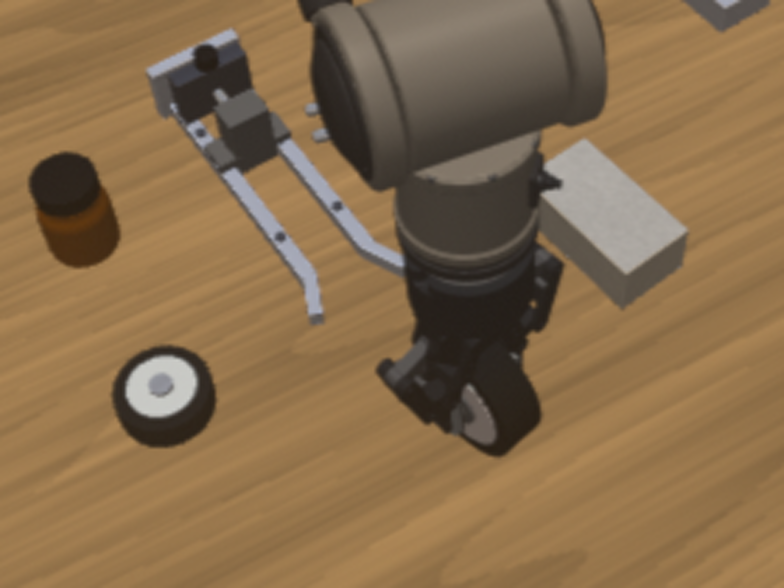

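```bash
python3 -m inch '[{"travel":[-0.25,0,0.07],"turn":[0,-0.1,0.08]},{"travel":[-0.25,0,0.07],"turn":[0,-0.1,0.08]},{"travel":[-0.25,0,0.07],"turn":[0,-0.1,0.08]},{"travel":[-0.25,0,0.07],"turn":[0,-0.1,0.08]},{"travel":[-0.25,0,0.07],"turn":[0,-0.1,0.08]},{"travel":[-0.25,0,0.07],"turn":[0,-0.1,0.08]},{"travel":[-0.25,0,0.07],"turn":[0,-0.1,0.08]},{"travel":[-0.25,0,0.07],"turn":[0,-0.1,0.08]}]'
python3 - <<'E'
from st import *
lane();snap('scene','s2.png')
a=cv2.imread('pics/s2.png')[220:350,230:370];cv2.imwrite('pics/s2c.png',cv2.resize(a,None,fx=4,fy=4,interpolation=cv2.INTER_CUBIC))
E
```

```text
time: 8.95
eef_pos: [644.0, -13.8, 34.3]
eef_rot: [3.117, 0.286, 0.006]
contact_force: [0.8, 2.3, 9.3]
finger_gap: 0.505
t 8.95 pos [643.96 -13.81  34.28] yaw 0.1829 zax [ 0.005 -0.011 -1.   ] F [0.79 2.3  9.28] gap 0.505
lane x -114.2  y -2.2  dyaw 0.0959
```

View pics/s2c.png

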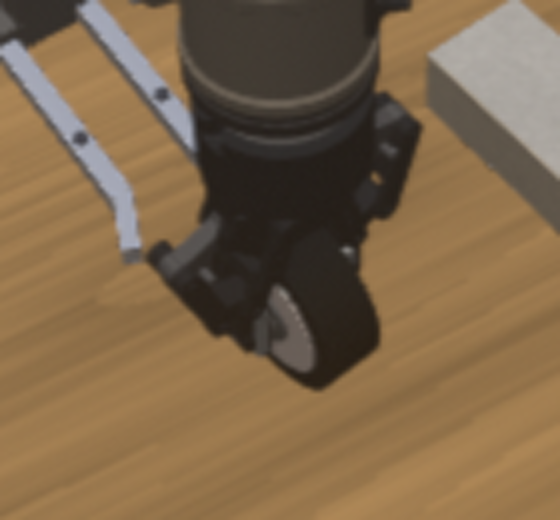

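```bash
python3 -m inch '[{"travel":[-0.25,0,0.07],"turn":[0.02,-0.07,0.13]},{"travel":[-0.25,0,0.07],"turn":[0.02,-0.07,0.13]},{"travel":[-0.25,0,0.07],"turn":[0.02,-0.07,0.13]},{"travel":[-0.25,0,0.07],"turn":[0.02,-0.07,0.13]},{"travel":[-0.25,0,0.07],"turn":[0.02,-0.07,0.13]},{"travel":[-0.25,0,0.07],"turn":[0.02,-0.07,0.12]},{"travel":[-0.2,0,0.07],"turn":[0.02,-0.07,0.12]},{"travel":[0,0,0.03],"turn":[0,0,0.0]}]'
python3 - <<'E'
from st import *
lane();snap('scene','s3.png')
a=cv2.imread('pics/s3.png')[200:330,220:360];cv2.imwrite('pics/s3c.png',cv2.resize(a,None,fx=4,fy=4,interpolation=cv2.INTER_CUBIC))
lane();snap('wrist','w4.png')
E
```

```text
time: 9.8
eef_pos: [606.5, -20.3, 34.3]
eef_rot: [3.132, 0.159, -0.0]
contact_force: [-1.8, 0.9, 1.3]
finger_gap: 0.507
t 9.8 pos [606.49 -20.32  34.32] yaw 0.1012 zax [ 0.    -0.006 -1.   ] F [-1.78  0.89  1.29] gap 0.507
lane x -76.3  y 1.1  dyaw 0.0142
t 9.85 pos [606.65 -20.38  34.26] yaw 0.1014 zax [ 0.    -0.006 -1.   ] F [-1.46  0.57  7.8 ] gap 0.502
lane x -76.5  y 1.1  dyaw 0.0144
```

View pics/s3c.png

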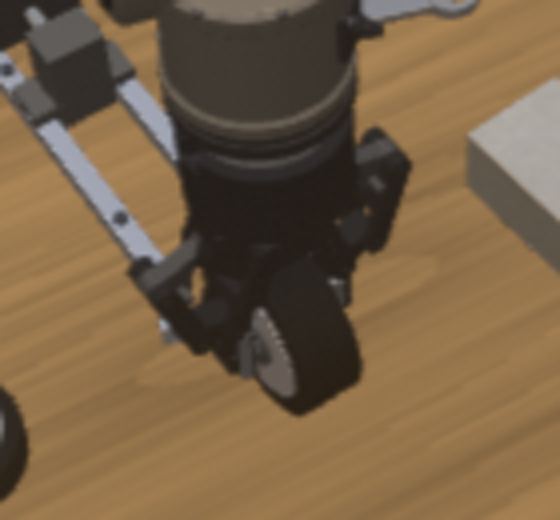

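View pics/w4.png

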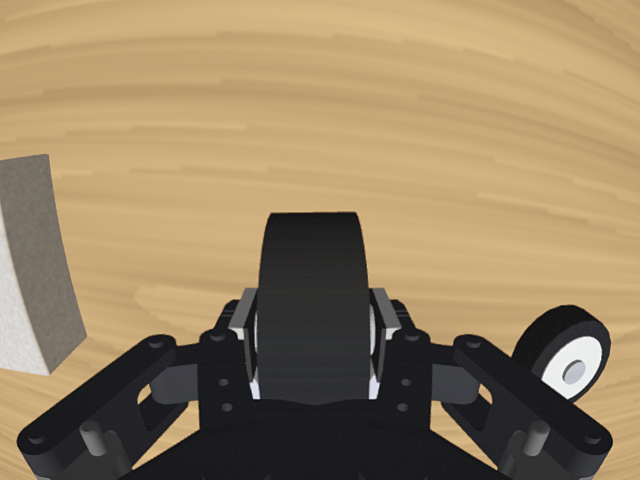

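```bash
python3 -m inch '[{"travel":[-0.2,0,0.07],"turn":[0.01,-0.06,0.07]},{"travel":[-0.2,0,0.07],"turn":[0.01,-0.06,0.07]},{"travel":[-0.2,0,0.07],"turn":[0.01,-0.06,0.07]},{"travel":[-0.2,0,0.07],"turn":[0.01,-0.06,0]},{"travel":[-0.2,0,0.07],"turn":[0.01,-0.06,0]},{"travel":[-0.2,0,0.07],"turn":[0,-0.06,0]},{"travel":[-0.2,0,0.07],"turn":[0,-0.06,0]},{"travel":[0,0,0.05],"turn":[0,0,0.0]}]'
python3 - <<'E'
from st import *
lane();snap('scene','s4.png')
a=cv2.imread('pics/s4.png')[190:320,200:340];cv2.imwrite('pics/s4c.png',cv2.resize(a,None,fx=5,fy=4.6,interpolation=cv2.INTER_CUBIC))
E
```

```text
time: 10.7
eef_pos: [582.2, -23.0, 34.2]
eef_rot: [3.132, 0.13, 0.014]
contact_force: [-2.2, 2.4, 8.1]
finger_gap: 0.506
t 10.7 pos [582.25 -22.95  34.24] yaw 0.0832 zax [ 0.009 -0.007 -1.   ] F [-2.18  2.36  8.11] gap 0.506
lane x -52.0  y 1.6  dyaw -0.0038
```

View pics/s4c.png

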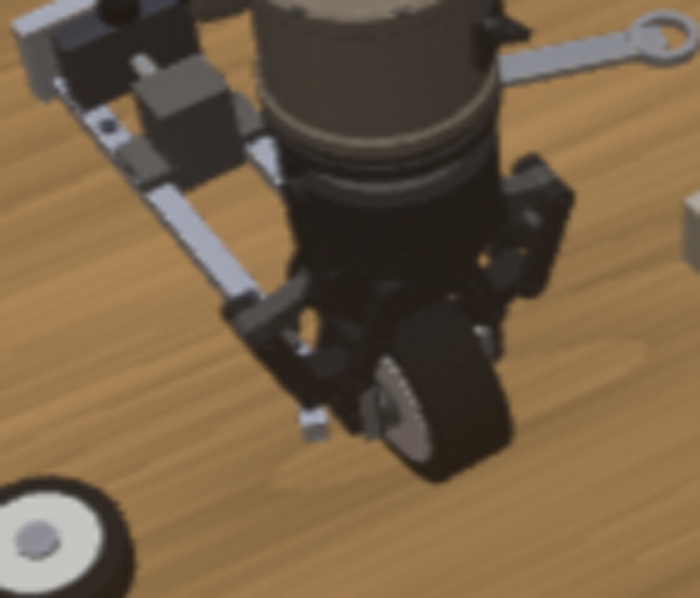

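```bash
python3 -m inch '[{"travel":[-0.2,-0.01,0.07],"turn":[0.02,-0.07,0.05]},{"travel":[-0.2,-0.01,0.07],"turn":[0.02,-0.07,0.05]},{"travel":[-0.2,-0.01,0.07],"turn":[0.02,-0.07,0.05]},{"travel":[-0.2,-0.01,0.07],"turn":[0.02,-0.07,0]},{"travel":[-0.2,-0.01,0.07],"turn":[0.02,-0.07,0]},{"travel":[-0.2,-0.01,0.07],"turn":[0,-0.07,0]},{"travel":[-0.2,-0.01,0.07],"turn":[0,-0.07,0]},{"travel":[0,0,0.05],"turn":[0,0,0.0]}]'
python3 - <<'E'
from st import *
lane();snap('scene','s5.png')
a=cv2.imread('pics/s5.png')[180:310,190:330];cv2.imwrite('pics/s5c.png',cv2.resize(a,None,fx=5,fy=4.6,interpolation=cv2.INTER_CUBIC))
E
```

```text
time: 11.55
eef_pos: [559.7, -25.0, 34.2]
eef_rot: [3.133, 0.11, 0.024]
contact_force: [-1.7, 3.0, 9.0]
finger_gap: 0.505
t 11.55 pos [559.66 -24.99  34.24] yaw 0.0705 zax [ 0.015 -0.006 -1.   ] F [-1.72  2.99  9.02] gap 0.505
lane x -29.3  y 1.6  dyaw -0.0165
```

View pics/s5c.png

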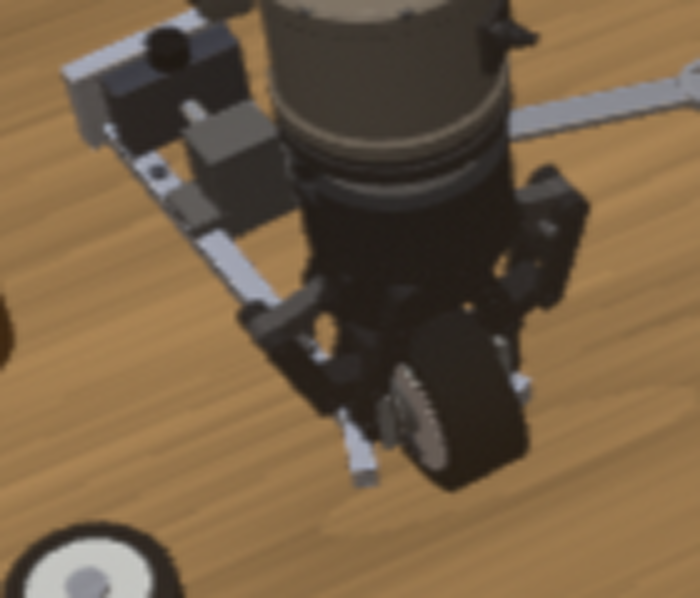

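Run:
```python
from st import *
d=read_camera('scene')
s,R,yaw=st()
c=np.array([s['eef_pos'][0],s['eef_pos'][1],45]);f=np.array([-np.cos(yaw),-np.sin(yaw),0]);n=np.array([np.sin(yaw),-np.cos(yaw),0])
x0,y0=230,215
im=cv2.resize(d['image'][215:315,230:330],None,fx=6,fy=6,interpolation=cv2.INTER_CUBIC)
im=cv2.convertScaleAbs(im,alpha=2.2,beta=10)
for a in (0,1,2,3,3.46,4,5):
    p=c+15*n+25*(np.sin(a)*f+np.cos(a)*np.array([0,0,1]));u=(proj(d,p)-[x0,y0]+.5)*6
    cv2.circle(im,tuple(int(q) for q in u),3,(0,0,255),-1);cv2.putText(im,str(a),tuple(int(q)+4 for q in u),0,.5,(0,255,0),1)
cv2.imwrite('pics/s5d.png',im)
```

```text
t 11.65 pos [559.94 -24.98  34.21] yaw 0.0705 zax [ 0.016 -0.006 -1.   ] F [-1.32  2.18 12.02] gap 0.497
```

View pics/s5d.png

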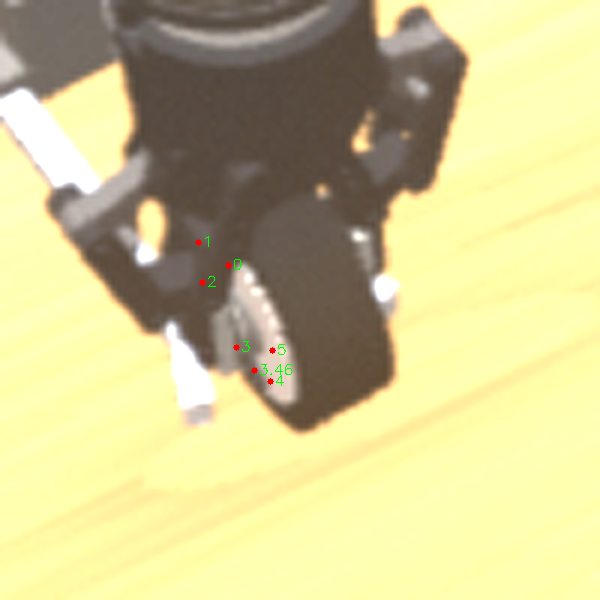

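```bash
python3 -m inch '[{"travel":[0,0,-0.03],"turn":[0,0,0]},{"travel":[0,0,0],"turn":[0,0,0]},{"travel":[0,0,0],"turn":[0,0,0]},{"travel":[0,0,0],"turn":[0,0,0]},{"travel":[0,0,-0.3],"turn":[0,0,0]},{"travel":[0,0,-0.5],"turn":[0,0,0]},{"travel":[0,0,-0.5],"turn":[0,0,0]},{"travel":[0,0,-0.5],"turn":[0,0,0]}]' 1
python3 - <<'E'
from st import *
lane()
d=read_camera('scene')
im=cv2.resize(d['image'][215:315,230:330],None,fx=6,fy=6,interpolation=cv2.INTER_CUBIC)
cv2.imwrite('pics/s6.png',cv2.convertScaleAbs(im,alpha=1.7,beta=10))
E
```

```text
time: 12.45
eef_pos: [557.5, -24.8, 88.8]
eef_rot: [3.134, 0.111, 0.014]
contact_force: [0.7, -0.5, 0.1]
finger_gap: 0.998
t 12.45 pos [557.46 -24.84  88.81] yaw 0.0707 zax [ 0.009 -0.006 -1.   ] F [ 0.7  -0.48  0.06] gap 0.998
lane x -27.1  y 1.3  dyaw -0.0163
```

View pics/s6.png

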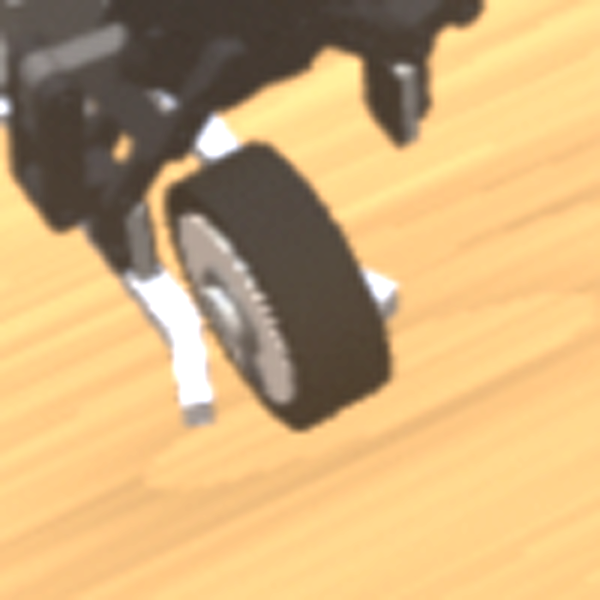

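```bash
python3 -m inch '[{"travel":[0.07,0.0,0.4],"turn":[0.07,-0.1,0]},{"travel":[0,0,0.4],"turn":[0,0,0]},{"travel":[0,0,0.4],"turn":[0,0,0]},{"travel":[0,0,0.3],"turn":[0,0,0]},{"travel":[0,0,0.1],"turn":[0,0,0]},{"travel":[0,0,0],"turn":[0,0,0]},{"travel":[0,0,0],"turn":[0,0,0]},{"travel":[0,0,0],"turn":[0,0,0]}]'
python3 - <<'E'
from st import *
lane();to(559.7,-25,34,.0705);snap('wrist','w5.png')
E
```

```text
time: 13.3
eef_pos: [559.6, -24.7, 35.9]
eef_rot: [-3.139, -0.111, 0.003]
contact_force: [0.3, 0.8, 0.7]
finger_gap: 0.998
t 13.3 pos [559.57 -24.75  35.92] yaw 0.0707 zax [-0.002  0.    -1.   ] F [0.27 0.85 0.74] gap 0.998
lane x -29.2  y 1.4  dyaw -0.0163
t 13.3 pos [559.57 -24.75  35.92] yaw 0.0707 zax [-0.002  0.    -1.   ] F [0.27 0.85 0.74] gap 0.998
travel units [0.004 0.009 0.064] turn units 0.002
```

View pics/w5.png

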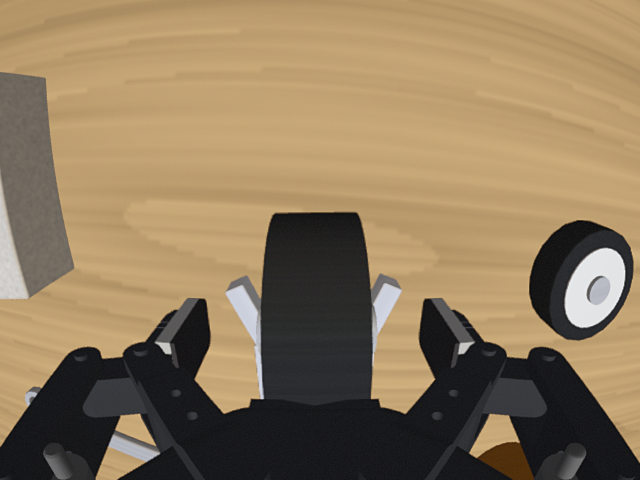

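```bash
python3 -m inch '[{"travel":[0,0,0.06],"turn":[0,0,0]},{"travel":[0,0,0],"turn":[0,0,0]},{"travel":[0,0,0],"turn":[0,0,0]},{"travel":[0,0,0],"turn":[0,0,0]},{"travel":[0,0,0],"turn":[0,0,0]},{"travel":[0,0,0],"turn":[0,0,0]},{"travel":[0,0,0.04],"turn":[0,0,0]},{"travel":[0,0,0.06],"turn":[0,0,0]}]' -1
python3 -m inch '[{"travel":[-0.2,0,0.07],"turn":[0,-0.06,0]},{"travel":[-0.2,0,0.07],"turn":[0,-0.06,0]},{"travel":[-0.2,0,0.07],"turn":[0,-0.06,0]},{"travel":[-0.2,0,0.07],"turn":[0,-0.06,0]},{"travel":[-0.2,0,0.07],"turn":[0,-0.06,-0.02]},{"travel":[-0.2,0,0.07],"turn":[0,-0.06,-0.04]},{"travel":[-0.2,0,0.07],"turn":[0,-0.06,-0.04]},{"travel":[0,0,0.07],"turn":[0,0,-0.02]}]'
python3 - <<'E'
from st import *
lane()
E
```

```text
time: 14.15
eef_pos: [562.4, -25.2, 35.3]
eef_rot: [3.138, 0.111, 0.01]
contact_force: [-1.6, 2.3, 16.9]
finger_gap: 0.501
time: 14.95
eef_pos: [538.6, -27.0, 35.4]
eef_rot: [3.133, 0.124, 0.028]
contact_force: [-2.1, 2.5, 14.6]
finger_gap: 0.503
t 14.95 pos [538.56 -26.99  35.36] yaw 0.0793 zax [ 0.018 -0.006 -1.   ] F [-2.1   2.5  14.62] gap 0.503
lane x -8.1  y 1.8  dyaw -0.0077
```

```bash
python3 -m inch '[{"travel":[-0.2,-0.02,0.05],"turn":[0.02,-0.09,0]},{"travel":[-0.2,-0.02,0.05],"turn":[0.02,-0.09,0]},{"travel":[-0.2,-0.02,0.05],"turn":[0.02,-0.09,0]},{"travel":[-0.2,-0.02,0.05],"turn":[0.02,-0.09,0]},{"travel":[-0.2,0,0.05],"turn":[0,-0.09,0]},{"travel":[-0.2,0,0.05],"turn":[0,-0.09,0]},{"travel":[-0.2,0,0.05],"turn":[0,-0.09,0]},{"travel":[0,0,0.05],"turn":[0,0,0]}]'
python3 - <<'E'
from st import *
lane();d=snap('wrist','w6.png')
E
```

```text
time: 15.75
eef_pos: [511.1, -29.3, 35.3]
eef_rot: [3.132, 0.12, 0.001]
contact_force: [-1.4, 0.7, 12.6]
finger_gap: 0.503
t 15.75 pos [511.09 -29.33  35.34] yaw 0.0766 zax [ 0.001 -0.008 -1.   ] F [-1.39  0.68 12.65] gap 0.503
lane x 19.5  y 1.7  dyaw -0.0104
```

View pics/w6.png

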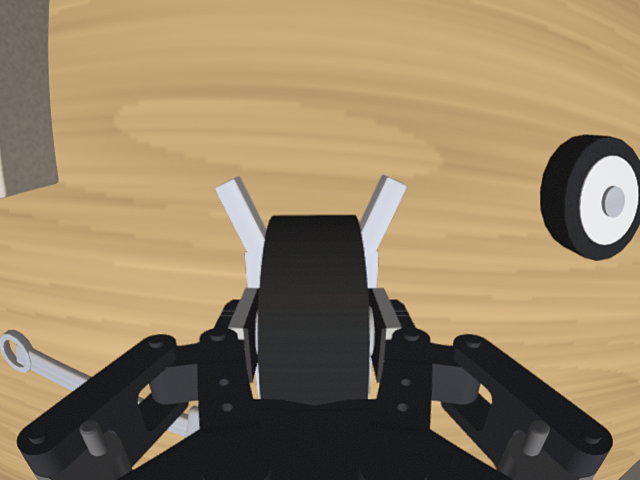

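```bash
python3 -m inch '[{"travel":[-0.2,0,0.05],"turn":[0.02,-0.07,-0.03]},{"travel":[-0.2,0,0.05],"turn":[0.02,-0.07,-0.03]},{"travel":[-0.2,0,0.05],"turn":[0.02,-0.07,-0.03]},{"travel":[-0.2,0,0.05],"turn":[0.02,-0.07,0]},{"travel":[-0.2,0,0.05],"turn":[0,-0.07,0]},{"travel":[-0.15,0,0.05],"turn":[0,-0.07,0]},{"travel":[-0.1,0,0.05],"turn":[0,0,0]},{"travel":[0,0,0.05],"turn":[0,0,0]}]'
python3 - <<'E'
from st import *
lane();d=snap('scene','s7.png')
cv2.imwrite('pics/s7c.png',cv2.resize(d['image'][170:290,180:330],None,fx=5,fy=5,interpolation=cv2.INTER_CUBIC))
E
```

```text
time: 16.6
eef_pos: [487.7, -31.5, 35.3]
eef_rot: [3.134, 0.126, 0.001]
contact_force: [-1.7, 0.9, 13.6]
finger_gap: 0.503
t 16.6 pos [487.73 -31.52  35.32] yaw 0.0804 zax [ 0.001 -0.005 -1.   ] F [-1.68  0.93 13.62] gap 0.503
lane x 43.0  y 1.9  dyaw -0.0066
```

View pics/s7c.png

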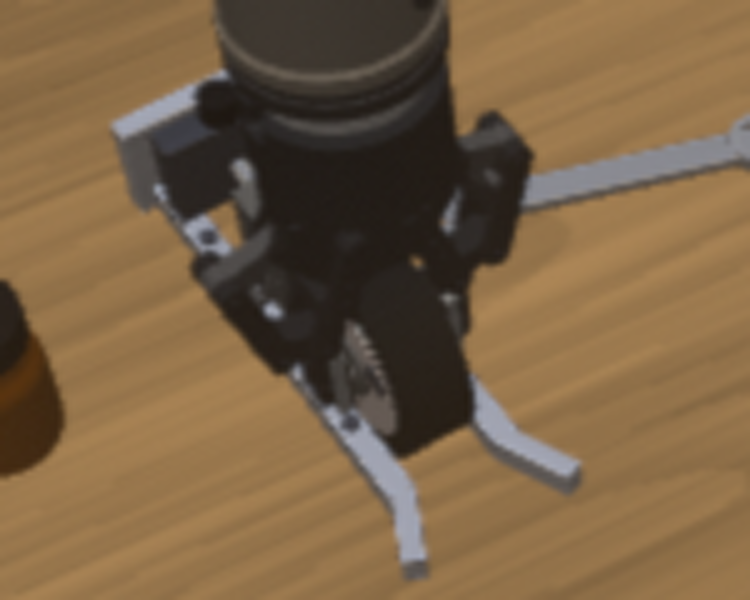

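```bash
python3 -m inch '[{"travel":[-0.08,0,0.04],"turn":[0,-0.03,0]},{"travel":[-0.08,0,0.04],"turn":[0,-0.03,0]},{"travel":[-0.08,0,0.04],"turn":[0,-0.03,0]},{"travel":[-0.08,0,0.04],"turn":[0,-0.03,0]},{"travel":[-0.08,0,0.04],"turn":[0,-0.03,0]},{"travel":[-0.08,0,0.04],"turn":[0,-0.03,0]},{"travel":[-0.08,0,0.04],"turn":[0,-0.03,0]},{"travel":[-0.08,0,0.04],"turn":[0,-0.03,0]}]'
python3 - <<'E'
from st import *
lane()
E
python3 -m inch '[{"travel":[-0.08,0,0.04],"turn":[0,-0.03,0]},{"travel":[-0.08,0,0.04],"turn":[0,-0.03,0]},{"travel":[-0.08,0,0.04],"turn":[0,-0.03,0]},{"travel":[-0.08,0,0.04],"turn":[0,-0.03,0]},{"travel":[-0.08,0,0.04],"turn":[0,-0.03,0]},{"travel":[-0.08,0,0.04],"turn":[0,-0.03,0]},{"travel":[-0.08,0,0.04],"turn":[0,-0.03,0]},{"travel":[-0.08,0,0.04],"turn":[0,-0.03,0]}]'
python3 - <<'E'
from st import *
lane()
E
```

```text
time: 17.45
eef_pos: [481.9, -32.0, 35.4]
eef_rot: [3.131, 0.12, 0.021]
contact_force: [1.7, 2.7, 8.6]
finger_gap: 0.503
t 17.45 pos [481.89 -31.96  35.4 ] yaw 0.0768 zax [ 0.014 -0.007 -1.   ] F [1.71 2.69 8.63] gap 0.503
lane x 48.8  y 1.8  dyaw -0.0102
time: 18.25
eef_pos: [476.6, -32.3, 35.5]
eef_rot: [3.128, 0.115, 0.043]
contact_force: [0.9, 2.5, 9.5]
finger_gap: 0.504
t 18.25 pos [476.56 -32.28  35.46] yaw 0.0734 zax [ 0.028 -0.01  -1.   ] F [0.89 2.53 9.54] gap 0.504
lane x 54.1  y 1.7  dyaw -0.0136
```

```bash
python3 -m inch '[{"travel":[-0.12,0,0.04],"turn":[0.03,-0.12,-0.03]},{"travel":[-0.12,0,0.04],"turn":[0.03,-0.12,-0.03]},{"travel":[-0.12,0,0.04],"turn":[0.03,-0.12,-0.03]},{"travel":[-0.12,0,0.04],"turn":[0.03,-0.12,-0.03]},{"travel":[-0.12,0,0.04],"turn":[0.03,-0.12,-0.03]},{"travel":[-0.12,0,0.04],"turn":[0.03,-0.12,-0.03]},{"travel":[-0.12,0,0.04],"turn":[0.03,-0.12,-0.03]},{"travel":[-0.12,0,0.04],"turn":[0.03,-0.12,-0.03]}]'
python3 - <<'E'
from st import *
lane()
E
```

```text
time: 19.05
eef_pos: [462.6, -34.1, 35.4]
eef_rot: [-3.135, -0.142, 0.034]
contact_force: [8.3, 4.0, 3.0]
finger_gap: 0.498
t 19.05 pos [462.64 -34.12  35.4 ] yaw 0.0904 zax [-0.022  0.002 -1.   ] F [8.27 4.03 3.04] gap 0.498
lane x 68.2  y 2.3  dyaw 0.0034
```

```bash
cat > gap.py <<'E'
from st import *
import sys
lane();
for c,(r0,r1,c0,c1) in dict(scene=(160,280,180,330),top=(290,400,350,470)).items():
    d=snap(c,c+sys.argv[1]+'.png');cv2.imwrite('pics/%s%sc.png'%(c,sys.argv[1]),cv2.convertScaleAbs(cv2.resize(d['image'][r0:r1,c0:c1],None,fx=5,fy=5,interpolation=cv2.INTER_CUBIC),alpha=1.8))
E
python3 gap.py A
```

```text
t 19.05 pos [462.64 -34.12  35.4 ] yaw 0.0904 zax [-0.022  0.002 -1.   ] F [8.27 4.03 3.04] gap 0.498
lane x 68.2  y 2.3  dyaw 0.0034
```

View pics/sceneAc.png

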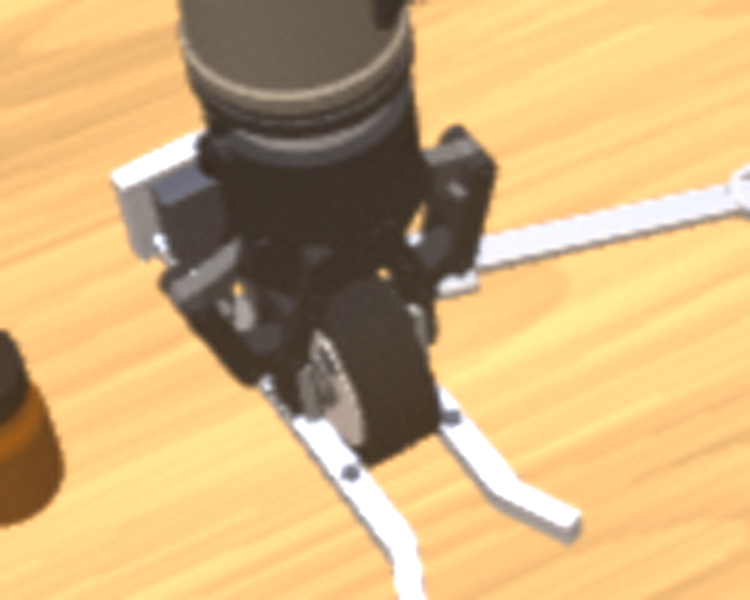

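View pics/topAc.png

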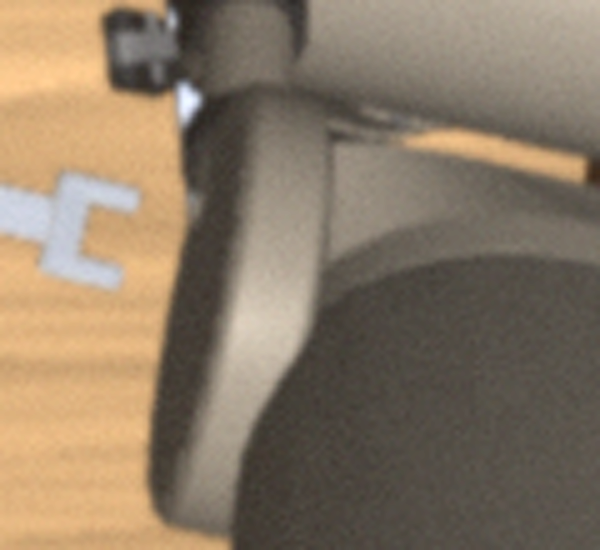

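```bash
python3 - <<'E'
from st import *
t=read_camera('top');d=read_camera('scene')
def lx(p):
    f=-np.array([np.cos(LW),np.sin(LW)]);return (p[:2]-L0)@f+38
# block corners top face front, z=58
print('scene',[ (onz(d,u/3+150,v/3+170,58).round(1),round(lx(onz(d,u/3+150,v/3+170,58)),1)) for u,v in((243,138),(290,118))])
print('scene bottom',[ (onz(d,u/3+150,v/3+170,2).round(1),round(lx(onz(d,u/3+150,v/3+170,2)),1)) for u,v in((260,181),(298,160))])
print('top',[ (onz(t,u/3.7+360,v/3.7+235,58).round(1),round(lx(onz(t,u/3.7+360,v/3.7+235,58)),1)) for u,v in((147,346),(221,340))])
print('bend top',[round(lx(onz(t,u,v,14)),1) for u,v in((387,264),(409.5,263))])
print('screws',[round(lx(onz(t,u,v,14)),1) for u,v in((386.5,286.6),(412.7,284.5))])
# stop front face top & end
print('end',[round(lx(onz(t,u/3.7+360,v/3.7+235,z)),1) for u,v,z in((125,563,0),(120,540,14),(125,470,50))])
E
python3 - <<'E'
import cv2
a=cv2.imread('pics/scene0.png')[175:245,195:265]
cv2.imwrite('pics/blk.png',cv2.resize(a,None,fx=8,fy=8,interpolation=cv2.INTER_CUBIC))
E
```

```text
scene [(array([419.5, -53.3,  58. ]), np.float64(112.8)), (array([419.3, -18.3,  58. ]), np.float64(109.9))]
scene bottom [(array([414.3, -46.7,   2. ]), np.float64(117.5)), (array([410.4, -15.3,   2. ]), np.float64(118.6))]
top [(array([415.8, -22. ,  58. ]), np.float64(113.8)), (array([418.4, -56.1,  58. ]), np.float64(114.2))]
bend top [np.float64(-3.4), np.float64(-1.5)]
screws [np.float64(37.5), np.float64(38.0)]
end [np.float64(214.8), np.float64(202.6), np.float64(168.5)]
```

View pics/blk.png

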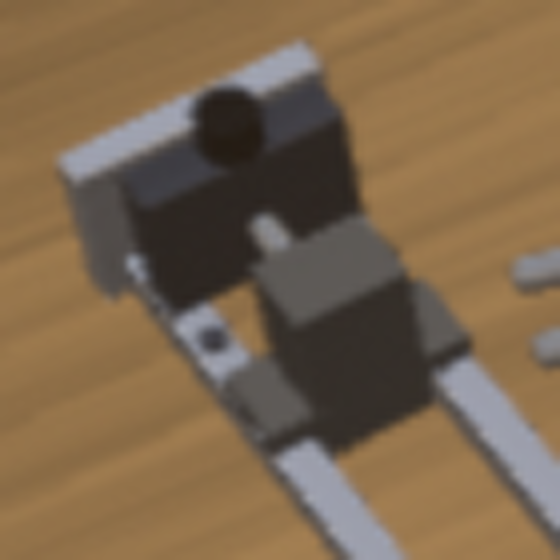

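```bash
python3 -m inch '[{"travel":[-0.12,0,0.04],"turn":[0.0,0,0]},{"travel":[-0.12,0,0.04],"turn":[0,0,0]},{"travel":[-0.12,0,0.04],"turn":[0,0,0]},{"travel":[-0.12,0,0.04],"turn":[0,0,0]},{"travel":[-0.12,0,0.04],"turn":[0,0,0]},{"travel":[-0.12,0,0.04],"turn":[0,-0.03,0]},{"travel":[-0.12,0,0.04],"turn":[0,-0.03,0]},{"travel":[-0.12,0,0.04],"turn":[0,-0.03,0]}]'
python3 - <<'E'
from st import *
lane()
E
```

```text
time: 20.05
eef_pos: [459.8, -35.7, 35.5]
eef_rot: [3.136, 0.129, 0.048]
contact_force: [7.3, 6.2, 3.8]
finger_gap: 0.503
t 20.05 pos [459.78 -35.7   35.53] yaw 0.0826 zax [ 0.031 -0.001 -1.   ] F [7.32 6.18 3.76] gap 0.503
lane x 71.2  y 3.6  dyaw -0.0044
```

```bash
python3 -m inch '[{"travel":[-0.13,-0.07,0.05],"turn":[0.0,-0.13,0]},{"travel":[-0.13,-0.07,0.05],"turn":[0,-0.13,0]},{"travel":[-0.13,-0.07,0.05],"turn":[0,-0.13,0]},{"travel":[-0.13,-0.05,0.05],"turn":[0,-0.13,0]},{"travel":[-0.13,-0.05,0.05],"turn":[0,-0.1,0]},{"travel":[-0.13,-0.03,0.05],"turn":[0,-0.1,0]},{"travel":[-0.13,-0.03,0.05],"turn":[0,-0.1,0]},{"travel":[-0.13,-0.03,0.05],"turn":[0,-0.1,0]}]'
python3 - <<'E'
from st import *
lane()
E
```

```text
time: 20.85
eef_pos: [459.4, -34.9, 35.7]
eef_rot: [3.111, 0.126, 0.034]
contact_force: [6.5, 0.7, 5.7]
finger_gap: 0.501
t 20.85 pos [459.41 -34.87  35.65] yaw 0.0815 zax [ 0.023 -0.027 -0.999] F [6.48 0.66 5.7 ] gap 0.501
lane x 71.5  y 2.8  dyaw -0.0055
```

```bash
python3 -m inch '[{"travel":[-0.18,0,0.06],"turn":[0.06,-0.15,0]},{"travel":[-0.18,0,0.06],"turn":[0.06,-0.15,0]},{"travel":[-0.18,0,0.06],"turn":[0.06,-0.15,0]},{"travel":[-0.18,0,0.06],"turn":[0.06,-0.15,0]},{"travel":[-0.18,0,0.06],"turn":[0.06,-0.15,0]},{"travel":[-0.18,0,0.06],"turn":[0.06,-0.15,0]},{"travel":[-0.18,0,0.06],"turn":[0.06,-0.15,0]},{"travel":[-0.18,0,0.06],"turn":[0.06,-0.15,0]}]'
python3 - <<'E'
from st import *
lane()
E
```

```text
time: 21.65
eef_pos: [451.7, -36.6, 35.4]
eef_rot: [-3.135, -0.114, 0.006]
contact_force: [10.2, 9.2, 5.6]
finger_gap: 0.507
t 21.65 pos [451.75 -36.63  35.41] yaw 0.0725 zax [-0.004  0.005 -1.   ] F [10.21  9.18  5.62] gap 0.507
lane x 79.2  y 3.9  dyaw -0.0145
```

```bash
python3 -m inch '[{"travel":[-0.05,-0.08,0.06],"turn":[0,-0.05,-0.03]},{"travel":[-0.15,-0.08,0.06],"turn":[0,-0.1,-0.03]},{"travel":[-0.15,-0.08,0.06],"turn":[0.02,-0.1,-0.03]},{"travel":[-0.15,-0.06,0.06],"turn":[0.02,-0.1,-0.03]},{"travel":[-0.15,-0.06,0.06],"turn":[0.02,-0.1,-0.03]},{"travel":[-0.15,-0.05,0.06],"turn":[0.03,-0.1,0]},{"travel":[-0.15,-0.05,0.06],"turn":[0.03,-0.1,0]},{"travel":[-0.15,-0.05,0.06],"turn":[0.03,-0.1,0]}]'
python3 - <<'E'
from st import *
lane()
E
```

```text
time: 22.45
eef_pos: [451.4, -34.9, 35.5]
eef_rot: [3.128, 0.135, 0.01]
contact_force: [7.1, -1.6, 7.8]
finger_gap: 0.505
t 22.45 pos [451.36 -34.91  35.49] yaw 0.0862 zax [ 0.007 -0.01  -1.   ] F [ 7.08 -1.58  7.79] gap 0.505
lane x 79.5  y 2.1  dyaw -0.0008
```

```bash
python3 -m inch '[{"travel":[-0.19,-0.02,0.06],"turn":[0.02,-0.14,0]},{"travel":[-0.19,-0.02,0.06],"turn":[0.02,-0.14,0]},{"travel":[-0.19,-0.02,0.06],"turn":[0.02,-0.14,0]},{"travel":[-0.19,-0.02,0.06],"turn":[0.02,-0.14,0]},{"travel":[-0.19,-0.02,0.06],"turn":[0.02,-0.14,0]},{"travel":[-0.19,-0.02,0.06],"turn":[0.02,-0.14,0]},{"travel":[-0.19,-0.02,0.06],"turn":[0.02,-0.14,0]},{"travel":[-0.19,-0.02,0.06],"turn":[0.02,-0.14,0]}]'
python3 - <<'E'
from st import *
lane()
E
```

```text
time: 23.25
eef_pos: [440.7, -36.2, 35.4]
eef_rot: [3.127, 0.12, -0.017]
contact_force: [8.4, 3.6, 7.1]
finger_gap: 0.502
t 23.25 pos [440.74 -36.2   35.41] yaw 0.077 zax [-0.011 -0.013 -1.   ] F [8.44 3.63 7.08] gap 0.502
lane x 90.2  y 2.5  dyaw -0.0100
```

```bash
python3 -m inch '[{"travel":[-0.17,-0.03,0.06],"turn":[0.02,-0.09,-0.04]},{"travel":[-0.17,-0.03,0.06],"turn":[0.02,-0.09,-0.04]},{"travel":[-0.17,-0.03,0.06],"turn":[0.02,-0.09,-0.04]},{"travel":[-0.17,-0.03,0.06],"turn":[0.02,-0.09,0]},{"travel":[-0.17,-0.03,0.06],"turn":[0.02,-0.09,0]},{"travel":[-0.17,-0.03,0.06],"turn":[0.02,-0.09,0]},{"travel":[-0.17,-0.03,0.06],"turn":[0.02,-0.09,0]},{"travel":[-0.17,-0.03,0.06],"turn":[0.02,-0.09,0]}]'
python3 gap.py B
```

```text
time: 24.05
eef_pos: [435.8, -36.4, 35.5]
eef_rot: [3.123, 0.125, 0.014]
contact_force: [7.8, 2.5, 8.3]
finger_gap: 0.503
t 24.05 pos [435.76 -36.39  35.48] yaw 0.0804 zax [ 0.01  -0.016 -1.   ] F [7.8  2.49 8.3 ] gap 0.503
lane x 95.1  y 2.2  dyaw -0.0066
```

View pics/sceneBc.png

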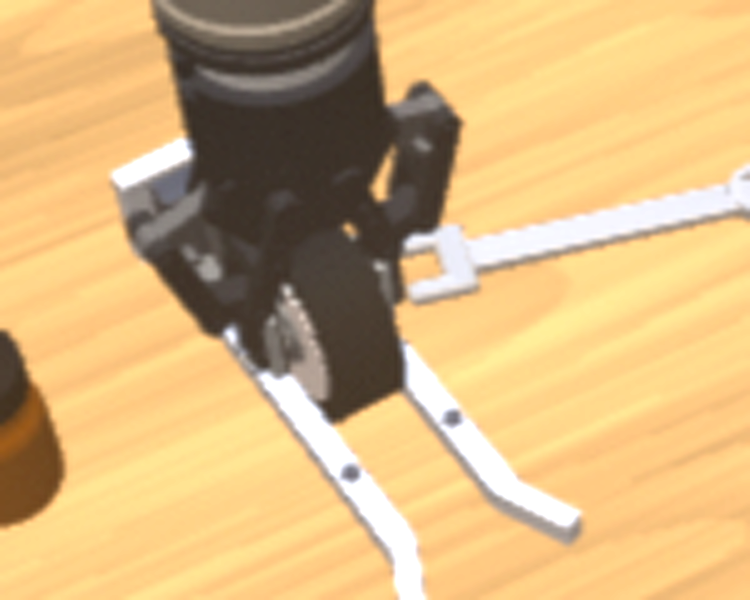

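```bash
python3 -m inch '[{"travel":[-0.17,-0.03,0.06],"turn":[0.04,-0.11,-0.03]},{"travel":[-0.17,-0.03,0.06],"turn":[0.04,-0.11,-0.03]},{"travel":[-0.17,-0.03,0.06],"turn":[0.04,-0.11,0]},{"travel":[-0.17,-0.03,0.06],"turn":[0.04,-0.11,0]},{"travel":[-0.17,-0.03,0.06],"turn":[0.04,-0.11,0]},{"travel":[-0.17,-0.03,0.06],"turn":[0.04,-0.11,0]},{"travel":[-0.17,-0.03,0.06],"turn":[0.02,-0.11,0]},{"travel":[-0.17,-0.03,0.06],"turn":[0.02,-0.11,0]}]'
python3 - <<'E'
from st import *
lane()
E
```

```text
time: 24.95
eef_pos: [433.6, -36.8, 35.5]
eef_rot: [3.128, 0.121, 0.031]
contact_force: [9.8, 3.7, 8.2]
finger_gap: 0.501
t 24.95 pos [433.64 -36.84  35.48] yaw 0.0773 zax [ 0.02 -0.01 -1.  ] F [9.85 3.74 8.16] gap 0.501
lane x 97.3  y 2.5  dyaw -0.0097
```

```bash
python3 -m inch '[{"travel":[-0.17,-0.03,0.06],"turn":[0.04,-0.15,-0.03]},{"travel":[-0.18,-0.03,0.06],"turn":[0.04,-0.15,-0.03]},{"travel":[-0.18,-0.03,0.06],"turn":[0.02,-0.15,-0.03]},{"travel":[-0.18,-0.03,0.06],"turn":[0.02,-0.15,0]},{"travel":[-0.19,-0.03,0.06],"turn":[0.02,-0.15,0]},{"travel":[-0.19,-0.03,0.06],"turn":[0.02,-0.15,0]},{"travel":[-0.19,-0.03,0.06],"turn":[0.02,-0.15,0]},{"travel":[-0.19,-0.03,0.06],"turn":[0.02,-0.15,0]}]'
python3 - <<'E'
from st import *
lane()
E
```

```text
time: 25.75
eef_pos: [433.6, -36.9, 35.5]
eef_rot: [3.125, 0.118, 0.02]
contact_force: [12.4, 5.1, 5.0]
finger_gap: 0.504
t 25.75 pos [433.56 -36.88  35.5 ] yaw 0.0758 zax [ 0.013 -0.014 -1.   ] F [12.44  5.13  5.  ] gap 0.504
lane x 97.4  y 2.5  dyaw -0.0112
```

```bash
python3 -m inch '[{"travel":[0.03,-0.02,0],"turn":[0.04,-0.1,-0.05]},{"travel":[0,0,0],"turn":[0.02,0,-0.03]},{"travel":[0,0,0],"turn":[0,0,0]},{"travel":[0,0,0],"turn":[0,0,0]},{"travel":[0,0,0],"turn":[0,0,0]},{"travel":[0,0,0],"turn":[0,0,0]},{"travel":[0,0,0],"turn":[0,0,0]},{"travel":[0,0,0],"turn":[0,0,0]}]'
python3 - <<'E'
from st import *
lane()
E
```

```text
time: 26.55
eef_pos: [435.1, -35.9, 35.6]
eef_rot: [3.13, 0.129, 0.008]
contact_force: [1.2, 0.5, -0.6]
finger_gap: 0.503
t 26.55 pos [435.11 -35.92  35.59] yaw 0.0825 zax [ 0.006 -0.009 -1.   ] F [ 1.22  0.48 -0.56] gap 0.503
lane x 95.8  y 1.7  dyaw -0.0045
```

Unloaded; now open, then lift straight up.

```bash
python3 -m inch '[{"travel":[0,0,0],"turn":[0,0,0]},{"travel":[0,0,0],"turn":[0,0,0]},{"travel":[0,0,0],"turn":[0,0,0]},{"travel":[0,0,0],"turn":[0,0,0]},{"travel":[0,0,0],"turn":[0,0,0]},{"travel":[0,0,0],"turn":[0,0,0]},{"travel":[0,0,0],"turn":[0,0,0]},{"travel":[0,0,0],"turn":[0,0,0]}]' 1
python3 - <<'E'
from st import *
lane();snap('wrist','w7.png')
E
```

```text
time: 27.35
eef_pos: [434.1, -35.9, 35.5]
eef_rot: [3.13, 0.13, 0.005]
contact_force: [-0.3, -0.2, -0.9]
finger_gap: 1.0
t 27.35 pos [434.12 -35.91  35.45] yaw 0.0829 zax [ 0.004 -0.009 -1.   ] F [-0.31 -0.19 -0.85] gap 1.0
lane x 96.7  y 1.6  dyaw -0.0041
```

View pics/w7.png

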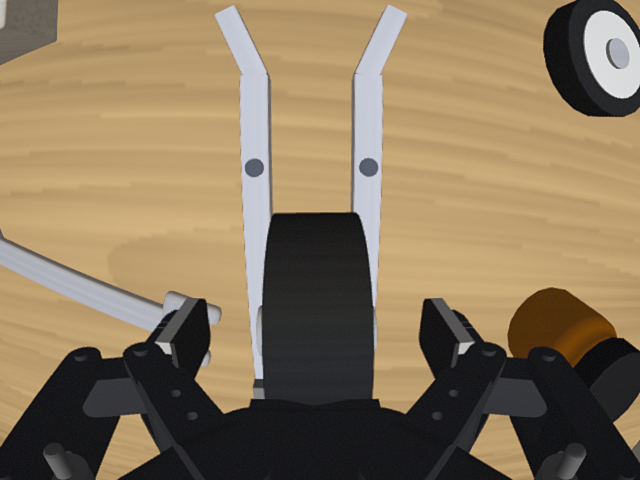

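```bash
python3 -m inch '[{"travel":[0,0,-0.3],"turn":[0,0,0]},{"travel":[0,0,-0.5],"turn":[0,0,0]},{"travel":[0,0,-0.8],"turn":[0,0,0]},{"travel":[0,0,-1],"turn":[0,0,0]},{"travel":[0,0,-1],"turn":[0,0,0]},{"travel":[0,0,-1],"turn":[0,0,0]},{"travel":[0,0,-1],"turn":[0,0,0]},{"travel":[0,0,-0.5],"turn":[0,0,0]}]'
python3 -m inch '[{"travel":[0,0.5,0],"turn":[0,0,0]},{"travel":[0,0.9,0],"turn":[0,0,0]},{"travel":[0,0.9,0],"turn":[0,0,0]},{"travel":[0,0.9,0],"turn":[0,0,0]},{"travel":[0,0.9,0],"turn":[0,0,0]},{"travel":[0,0.9,0],"turn":[0,0,0]},{"travel":[0,0.9,0],"turn":[0,0,0]},{"travel":[0,0.5,0],"turn":[0,0,0]}]'
python3 gap.py C; python3 -c "
from fit import *
getwheel()"
```

```text
time: 28.2
eef_pos: [431.3, -33.6, 227.8]
eef_rot: [3.131, 0.13, -0.001]
contact_force: [0.7, -0.6, -0.1]
finger_gap: 1.001
time: 29.0
eef_pos: [447.8, -229.4, 239.6]
eef_rot: [3.127, 0.138, 0.017]
contact_force: [0.3, -0.1, 0.7]
finger_gap: 1.001
t 29.0 pos [ 447.79 -229.38  239.61] yaw 0.0881 zax [ 0.011 -0.011 -1.   ] F [ 0.32 -0.05  0.69] gap 1.001
lane x 99.9  y 195.5  dyaw 0.0011
[ 4.33304e+02 -3.55850e+01  5.10000e-02] 0.0713
[ 4.32813e+02 -3.66170e+01  9.50000e-02] 0.0777
[ 4.32624e+02 -3.59340e+01  6.80000e-02] 0.1662
```

View pics/sceneCc.png

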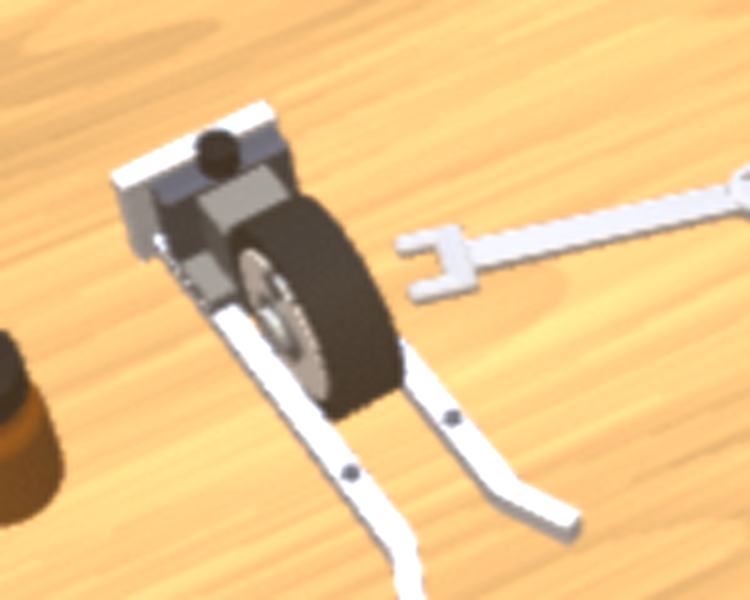

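View pics/topCc.png

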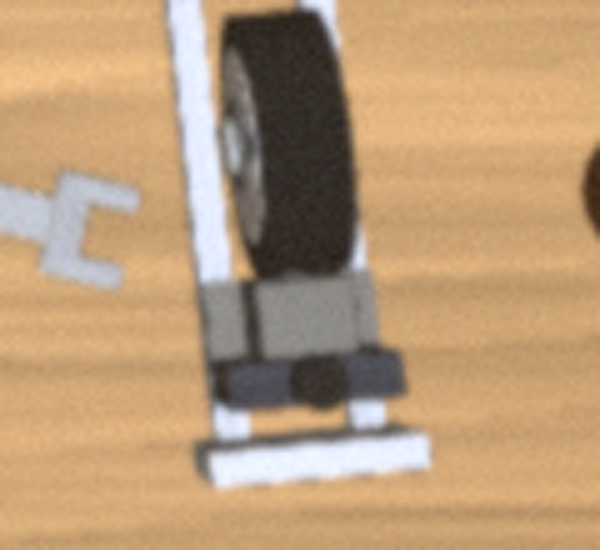

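```bash
python3 -c "
from station import *
print(finish_job(), observe()['time'])"
```

```text
the job is handed in; nothing more can be done
the job is handed in; nothing more can be done
```

The wheel is in the lane against the slide block, the block is home on its stop, and the job was handed in at about 29 s of the 72 s allowed. The job reports no verdict.

- **Rolling:** I pinched the axle and rolled the wheel with light down-pressure, about 6 to 15 N, turning it gradually from about 0.30 rad to the lane's 0.087 rad. At the flared mouth I let go once to look. The dark spot was just past the bottom, so the wheel had rolled and not skidded. The spot's position in the picture was about 0.4 rad further round than the distance rolled would give, but it was a rough reading.
- **Pushing:** I pushed the block in small steps, about 29 mm from first touch. It moved at 7 to 10 N on the wrist and then held still at 12.4 N, which I took as home. I then backed off, opened the gripper and moved clear.
- **Side contact:** The wheel drifted against the lane's right-hand rail for a moment, about 9 N sideways. I corrected it. All force figures are wrist readings taken between moves, with no direct reading between wheel and lane; the peak read about 13 N.
- **Last checks:** The top and scene pictures show no gap behind the block. The wheel stands upright with its centre about 97 mm past the mouth and 1 to 3 mm off the middle line by my lane estimate. That estimate differed by about 2 mm between those two cameras, and the wrist camera put the lane about 4 to 6 mm off.
- **Other things on the bench:** In the last pictures the wrench appears unmoved. I did not measure the other things again.

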